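# Lock the levelling screw of a mould vibrating table

## Task

The levelling screw of the small mould vibrating table is set right and now has to be locked. Put the blue holding key down over the screw's flat brass head and the brass pin, fully home, and let go of it; then turn the jam nut clockwise by its red lever knob until it is firmly tight (about 12 N of push at the knob, never over 16 N), and leave the key in place and the nut tight. The screw must keep its setting, and the other things on the bench stay where they are.

Things in the scene. Friction and masses are not known exactly. Their poses are not given: they have to be found in the camera images.
- stand: fixed steel vibrating-table unit with a white mould on it. Origin: on the work surface, on the levelling screw's vertical axis. Its x axis points from the screw to the pin and the mould (within 0.35 rad of world x), z up. A 70 mm wide lug with top at z = 50 mm carries screw and nut; the mould's top is at z = 76 mm, from x = 108 mm on.
- seat (a point): point on the screw axis at z = 86 mm: top of the screw's round steel collar (42 mm dia), where the key comes to rest. Above it stands the screw's flat brass head, 36 mm long (along the stand's x at joint screw = 0), 10 mm thick, its rounded top 25 mm above this point. Axes as the stand's.
- pin: fixed pin 70 mm from the screw axis along the stand's x. Origin: at its foot, z = 50 mm. A 24 mm dia steel boss of the stand round it reaches up to z = 86 mm (level with the collar); above stands the brass pin of 10 mm dia with a round tip at z = 106 mm.
- screw (a joint): rotation of the levelling screw, rad, clockwise from above positive; about 0 (within 0.04) at the right setting, which must be kept within 0.25. The screw turns easily (0.12 N m) and tightening the nut drags it round unless the key holds it. The fitted key has about 0.1 rad of play (0.15 under load).
- key: loose blue holding key, 0.28 kg: flat plate 122 x 42 x 10 mm (x, y, z) with an upright grip rib. Origin: centre of the plate's underside. Its long slot (38.5 x 12.5 mm, through, at x = -35 mm) goes over the screw's head, its short slot (19 x 14 mm, through, at x = +35 mm) over the pin. It lies flat, left or right of the stand.
- key_slot (a point): centre of the key's long slot, at the underside of the plate; lies on seat when the key is home. Axes as the key's.
- key_eye (a point): centre of the key's short slot, at the underside of the plate; lies on the pin's axis when the key is home.
- key_grip (a point): centre of the top of the key's grip rib, 50 mm above the plate's underside and at key x = +2 mm. The rib is 30 mm long (key x), 12 mm thick (key y: pinch it across this) and stands 40 mm above the plate.
- nut: aluminium jam nut with a lever (12 mm wide, 8 mm thick, at z = 60 mm). Origin: on the work surface on the screw axis, about which it turns; clockwise from above tightens. It turns freely (about 1 N at the knob) for 0.5 to 1.0 rad, a different amount each time; then it meets a spring washer: the push jumps to about 5 N and grows some 0.9 N per mm of knob travel. It stays put within a few mm.
- knob (a point): centre of the top of the red knob on the nut's lever, z = 122 mm, 95 mm from the screw axis. The knob is an upright cylinder 20 mm dia, 48 mm tall (z = 74 to 122 mm). It starts on the robot's side of the screw, right of the lug's centre line (negative stand y); tightening sweeps it towards the robot, then to the left.
- small_mould: loose white mould 100 x 80 x 26 mm; leave alone. Origin: centre of underside.
- shell_a: chocolate half shell, 72 mm dia, 36 mm high; leave alone.
- shell_b: chocolate half shell, 72 mm dia, 36 mm high; leave alone.
- scraper: spatula with a blue handle lying flat; leave alone.
- jar: closed jar, 66 mm dia, 90 mm high; leave alone.
- spare_nut: loose spare ring nut, 34 mm dia, 13 mm high; leave alone.
There are look-alikes about, which are no part of the job. Of the things that look like the key, the middle-sized one is meant.

How it is judged:
On the way, in this order (a step that is already met when the one before it is completed fails the run):
1. the holding key sits fully home over the screw head and the pin, released (horizontal distance between key_slot and seat below 0.004 m and z of key_slot in the frame of stand below 0.09 m and horizontal distance between key_eye and pin below 0.008 m and angle between key's own z axis and vertical below 0.06 rad and value of joint screw between -0.25 and 0.25 rad and contact force between the fingers and key below 0.1 N), for 0.2 s.
2. with the key holding the screw, the jam nut is pushed firmly tight by its lever (all of step 1 and contact force between key and pin above 10.5 N and contact force between the fingers and nut above 6 N), for 0.2 s.
At the end, for the whole second after the job is handed in: Key home on collar and boss (slot 4 mm, eye 8 mm, height 4 mm, level 0.06 rad), screw within 0.25 rad of its setting, nut was tightened with the key holding (over 10.5 N between key and pin: about 9 N at the knob) and not turned back (knob at stand y above 3 mm), all at rest (horizontal distance between key_slot and seat below 0.004 m and z of key_slot in the frame of stand below 0.09 m and horizontal distance between key_eye and pin below 0.008 m and angle between key's own z axis and vertical below 0.06 rad and value of joint screw between -0.25 and 0.25 rad and y of knob in the frame of stand above 0.003 m and linear speed of key below 0.01 m/s and angular speed of nut below 0.05 rad/s); the robot touches nothing.
It fails at once if the nut is overloaded: more than 20.5 N between key and pin, which is 16 to 17 N of push at the knob (contact force between key and pin above 20.5 N).
It fails at once if the screw turns more than 0.35 rad from its setting (value of joint screw above 0.35 rad or value of joint screw below -0.35 rad).
It fails at once if one of the other things on the bench is moved more than 20 mm (distance of any of small_mould, shell_a, shell_b, scraper, jar, spare_nut from where it was at the start of the episode above 0.02 m).
It also fails if it takes over 66 s, if anything falls off the work surface, if the arm or the gripper's body presses on something with over 40 N, if the wrist force passes 120 N, or if a joint passes its speed limit or range.

## Robot

A 7-joint arm with a two-finger parallel gripper is mounted at the origin on the work surface. World frame = base frame: x ahead of the robot, y to its left, z up, the work surface at z = 0. Lengths are in m, angles in rad, forces in N, time in s.
With the tool pointing down it reaches from about 0.4 to 0.85 m from the base axis. Payload 10.4 kg.
Tool frame: the origin (TCP) lies at the very end of the fingers, on their centre line; the grasp point (between the pads) lies r.tcp_to_grasp behind it (r.tcp_to_grasp is the distance from the TCP to the grasp point, in m); z points along the fingers, y is the line along which they close (so a half turn about z gives the same grasp; the last joint's range is limited). The gripper opens to 87 mm and grips with 3 to 60 N. Pads are 19 mm wide; open, the fingers measure 117 mm over their backs; the gripper's body (75 mm by 190 mm) begins 51 mm behind the grasp point.
Start: joints at [-1.352, 0.332, -0.065, 1.46, 0.022, 1.35, -0.088], TCP at [0.15, 0.607, 0.223] pointing down, gripper open.
Joint ranges: [-2.6, 2.6], [-0.5, 2.12], [-1.47, 1.34], [0.16, 2.42], [-1.27, 4.41], [0.06, 2.06], [-2.6, 2.6]. Speed limits (rad/s): [2.22, 2.22, 2.79, 2.79, 3.14, 3.14, 3.14].

## Interface

Orientations are given as a unit quaternion [x, y, z, w].
In Python, from bench import monitor, cams, ticket, r gives the robot as it stands.
- The arm moves only by the shell command python3 -m crank 'ROWS' [OPENING] [FORCE]. ROWS is a JSON object whose one key "steps" holds a list of rows, each a list of 2 entries, a list of its own where there are three numbers: the shift along the world's x, y, z in units of 25 mm (1.0 is 25 mm), then the turn, a rotation vector about the world's x, y, z in units of 5 degrees (1.0 is 5 degrees). In form: {"steps": [[[x, y, z], [ax, ay, az]], ...]}. A call has 1 to 10 rows; each row shifts and turns the commanded pose from where the row before left it; what a row does not reach is not made up. A row lasts 1/12 s, in which the tool goes at most 41.7 mm and 7.16 degrees, less where a joint would pass 70% of its speed; a pose out of reach is approached as far as the arm can. A call is refused whole if a number of a shift passes 1 or a number of a turn 1, either way. A call with a gripper value outside its range is refused whole. OPENING is the finger opening in mm, from 0 to 87, set as the call begins (- or left out, the last holds). The fingers move at their own pace and stop on an object; FORCE is the grip in N (left out, the last holds). Time passes only in rows, so rows that do not move let the fingers close. It gives the time, the measured TCP pose, the force, the opening and the grip force at its end, in the units of the state.
- monitor.read_state(): the state, without advancing time (a new reading comes with each control period).
- cams.camera(name): name is "scene" or "top" or "wrist"; returns a dict with "pixels" (400x640x3 uint8, blue, green, red), "z_map" (400x640 float32, m along the optical axis (not along the pixel's ray), 0 where there is no reading), "vfov" (degrees; the focal length in pixels is half the picture's height over the tangent of half this angle, whatever the lens; pixels are square), "cx", "cy" (the principal point, pixels), "k1" (the pictures are not rectified: a ray, as slopes to the right and down, at radius r is drawn at 1 + k1 r^2 times it, then the intrinsics apply), "T" (4x4, takes a point from camera to world coordinates). Camera axes: x right, y up, looking along -z (the intrinsics and any distortion apply to the point x, -y, -z); pixel columns grow to the right and rows downward; lengths in m; the calibration is good to about 2 mm. A picture is of the moment at which its call begins.
- ticket.close_job(): hands the job in; it is judged then, once.
The state is a dict: "time": time; "joint_positions": joint angles; "joint_vel": joint speeds; "joint_torque": joint torques, N m; "ee_pos": TCP position; "eef_rot": TCP orientation; "ft_force": force on the tool from outside, world axes, zero at the start; "torque": the same for the moment, N m; "width": finger opening in m; "grip_force": force on a finger pad.
Only numpy, scipy, OpenCV 4.12 (cv2) and the standard library are available. Lean on these libraries where they do the work, as an engineer would, in place of code of your own. Each camera call takes 0.05 s, during which the arm holds its last target. There are 200 camera calls.

## Working session

There is one attempt and no reset: what is moved stays moved. The work goes in short steps, Python scripts to look and compute and a shell command to move; the robot and the scene stay as the last step left them, time stands still between calls to the robot, and variables do not carry over. Pictures are saved under pics/ and viewed, at most 10 in all, crops included, and the job is handed in when it is done.

```bash
ls; mkdir -p pics; cat > h.py <<'E'
import numpy as np,cv2
from bench import monitor,cams,ticket,r
def grab(n):
    c=cams.camera(n); np.savez(''+n+'.npz',**{k:np.asarray(v) for k,v in c.items()}); return c
def load(n): return dict(np.load(''+n+'.npz'))
def rays(c,uv):
    uv=np.asarray(uv,float).reshape(-1,2); f=200/np.tan(np.radians(float(c['vfov']))/2)
    K=np.array([[f,0,float(c['cx'])],[0,f,float(c['cy'])],[0,0,1]])
    p=cv2.undistortPoints(uv.reshape(-1,1,2),K,np.array([float(c['k1']),0,0,0])).reshape(-1,2)
    d=np.c_[p[:,0],-p[:,1],-np.ones(len(p))]
    return c['T'][:3,3],d@c['T'][:3,:3].T,d
def onplane(c,uv,z):
    o,d,_=rays(c,uv); return o+d*((z-o[2])/d[:,2])[:,None]
def bydepth(c,uv):
    o,d,_=rays(c,uv); uv=np.asarray(uv).reshape(-1,2).astype(int)
    return o+d*c['z_map'][uv[:,1],uv[:,0]][:,None]
E
python3 - <<'E'
from h import *
for n in('scene','top'):
    c=grab(n); cv2.imwrite(f'pics/{n}0.png',c['pixels']); print(n,c['vfov'],c['cx'],c['cy'],c['k1'],c['T'].round(3).tolist())
print(monitor.read_state(),r.tcp_to_grasp)
E
```

```text
pics
scene 56.7260176534236 321.39134981737584 196.9584467269519 -0.08566516963676538 [[-0.176, -0.82, 0.545, 1.131], [0.984, -0.149, 0.094, 0.103], [0.004, 0.553, 0.833, 1.074], [0.0, 0.0, 0.0, 1.0]]
top 56.37741424621393 316.1354586267925 201.3198496774627 -0.008149327917372594 [[0.011, 0.993, -0.116, 0.369], [-1.0, 0.011, -0.002, -0.026], [-0.001, 0.116, 0.993, 1.107], [0.0, 0.0, 0.0, 1.0]]
{'time': 0.1, 'joint_positions': array([-1.35159648,  0.33285399, -0.06469007,  1.46085399,  0.02157733,
        1.34987594, -0.0884902 ]), 'joint_vel': array([ 0.00188499, -0.00188194,  0.00057329, -0.0008482 ,  0.00168161,
        0.00184165, -0.00231979]), 'joint_torque': array([ 7.52890646e-04, -6.24546361e+01,  2.43429939e-02, -3.90722144e+01,
       -6.12749881e-02,  3.64918553e-02,  1.49625055e-05]), 'ee_pos': array([0.14957623, 0.60648772, 0.22180676]), 'eef_rot': array([ 1.20598352e-01,  9.92701172e-01, -6.45799067e-04, -5.94891843e-05]), 'ft_force': array([-0.17194235,  0.63952998,  0.33553475]), 'torque': array([-0.00762621, -0.06427781, -0.01282552]), 'grip_force': 0.0, 'width': 0.08704428481523221} 0.0187
```

View pics/scene0.png

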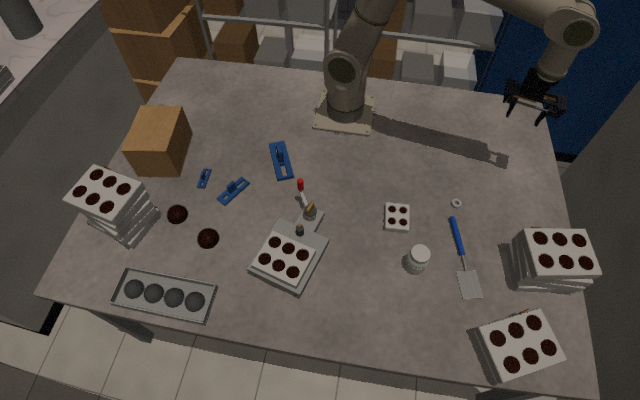

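View pics/top0.png

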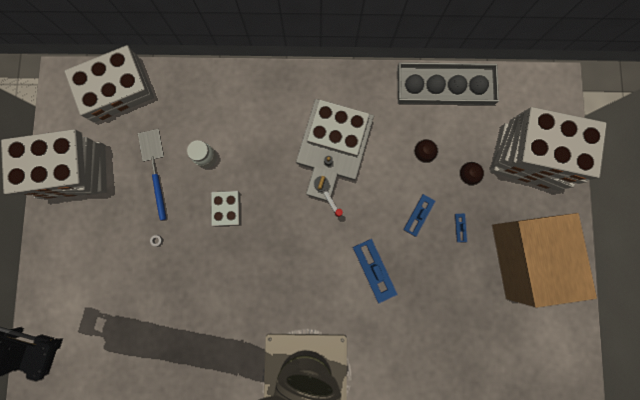

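The three blue key look-alikes in the top view are a large one at (375,270), a middle one at (419,215) and a small one at (461,228). The scraper handle at (159,196) is also blue. The middle one fits the description. The stand's screw head is at about (321,183), the pin at (328,160) and the red knob at (339,212). Next I'll measure these and check a crop.

```bash
python3 - <<'E'
from h import *
for n in('top','scene'):
    c=load(n); im=c['pixels']; hsv=cv2.cvtColor(im,cv2.COLOR_BGR2HSV)
    m=cv2.inRange(hsv,(100,110,40),(120,255,255))
    N,l,s,ce=cv2.connectedComponentsWithStats(m)
    for i in range(1,N):
        if 60<s[i,4]<3000:
            ys,xs=np.where(l==i); P=bydepth(c,np.c_[xs,ys])
            lo=P[(P[:,2]<.022)]
            if len(lo)<20 or P[:,2].min()>.1: continue
            rc=cv2.minAreaRect((lo[:,:2]*1000).astype(np.float32)); bx=cv2.boxPoints(rc)
            hi=P[P[:,2]>.03]
            print(n,'blue',ce[i].round(1),'rect',np.round(rc,1) if 0 else rc,'hi',hi.mean(0).round(4) if len(hi) else None, P[:,2].max().round(3))
    m=cv2.inRange(hsv,(0,150,90),(6,255,255))|cv2.inRange(hsv,(174,150,90),(180,255,255))
    N,l,s,ce=cv2.connectedComponentsWithStats(m)
    for i in range(1,N):
        if 10<s[i,4]<400:
            ys,xs=np.where(l==i);P=bydepth(c,np.c_[xs,ys]);print(n,'red',s[i],ce[i].round(1),np.median(P,0).round(3),P[:,2].max().round(3))
c=load('top');im=c['pixels']
a=cv2.resize(im[180:250,380:480],None,fx=4,fy=4,interpolation=cv2.INTER_CUBIC)
b=cv2.resize(im[90:230,285:385],None,fx=4,fy=4,interpolation=cv2.INTER_CUBIC)
o=np.zeros((560,800,3),np.uint8);o[:280,:400]=a;o[:560,400:]=b
s=load('scene')['pixels'];o[280:560,:400]=cv2.resize(s[155:225,185:285],None,fx=4,fy=4,interpolation=cv2.INTER_CUBIC)
cv2.imwrite('pics/crop1.png',cv2.convertScaleAbs(o,alpha=1.5))
E
```

```text
top blue [158.5 197.1] rect ((504.8192443847656, 441.78662109375), (138.2752685546875, 19.98333740234375), 15.163456916809082) hi None 0.025
top blue [419.3 214.2] rect ((459.794921875, -328.68109130859375), (40.319644927978516, 120.00235748291016), 60.43938064575195) hi [ 0.4591 -0.3235  0.0663] 1.107
top blue [460.5 227.1] rect ((424.0706787109375, -450.14678955078125), (80.29132080078125, 29.060224533081055), 2.3296027183532715) hi [ 0.4251 -0.4493  0.035 ] 0.038
top blue [375.1 271.6] rect ((297.7236633300781, -195.12342834472656), (172.93344116210938, 59.327392578125), 25.03837776184082) hi [ 0.298  -0.189   0.1066] 1.107
top red [335 209   7   7  38] [338.4 212. ] [ 0.456 -0.084  0.123] 0.126
scene blue [514.7  55.7] rect ((-626.0135498046875, 810.4886474609375), (222.93319702148438, 30.56190299987793), 89.92440795898438) hi [-0.5959  0.7785  0.1025] 1.074
scene blue [280.6 159.7] rect ((297.59716796875, -196.23033142089844), (181.5870819091797, 58.71216583251953), 25.088199615478516) hi [ 0.3428 -0.1795  0.1075] 1.074
scene blue [203.5 178.1] rect ((426.4471130371094, -451.07452392578125), (83.84910583496094, 30.900060653686523), 4.707511901855469) hi [ 0.4271 -0.4504  0.0331] 0.036
scene blue [232.2 190.4] rect ((459.4249572753906, -327.2304992675781), (44.01211166381836, 123.23920440673828), 61.04354476928711) hi [ 0.4658 -0.3278  0.0427] 0.054
scene blue [456.6 235.5] rect ((505.4139099121094, 441.9418029785156), (138.861328125, 18.65226173400879), 13.744380950927734) hi None 0.024
scene red [297 179   6   5  24] [299.7 180.7] [ 0.459 -0.083  0.121] 0.124
```

View pics/crop1.png

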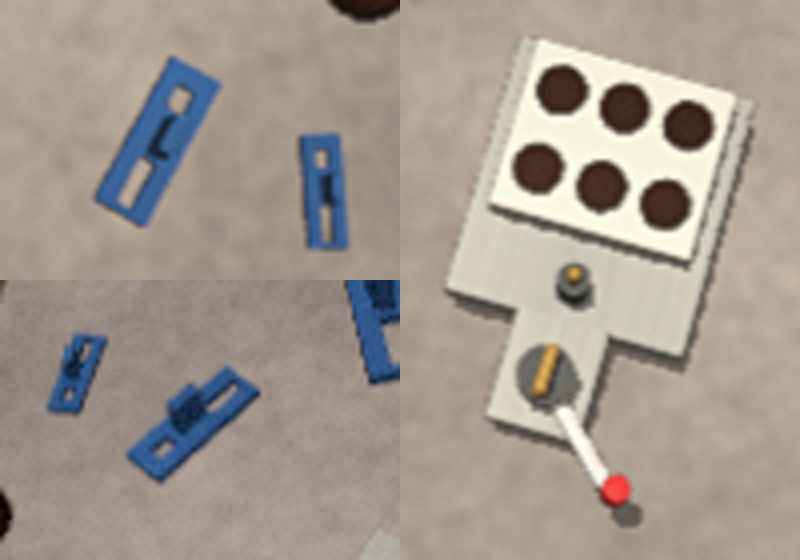

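The crop confirms the choice. The middle key's plate measures about 121 x 42 mm. Its long slot is at the robot/left end (lower left in the top view) and the short slot at the upper right, so key yaw is about -29.5°. The brass blade, pin and red knob on the stand are clear.

```bash
python3 - <<'E'
from h import *
from scipy.spatial.transform import Rotation as R
for n,z in(('top',0),('scene',0)):
    c=load(n); hsv=cv2.cvtColor(c['pixels'],cv2.COLOR_BGR2HSV)
    m=cv2.inRange(hsv,(10,110,80),(30,255,255)); N,l,s,ce=cv2.connectedComponentsWithStats(m)
    for i in range(1,N):
        if 4<s[i,4]<150:
            ys,xs=np.where(l==i);P=bydepth(c,np.c_[xs,ys])
            p1=onplane(c,ce[i],.108)[0]; p2=onplane(c,ce[i],.104)[0]
            q=onplane(c,np.c_[xs,ys],.109); rc=cv2.minAreaRect((q[:,:2]*1000).astype(np.float32))
            print(n,s[i],ce[i].round(1),np.median(P,0).round(3),p1.round(4),p2.round(4),rc)
st=monitor.read_state();print(R.from_quat(st['eef_rot']).as_matrix().round(3))
c=grab('wrist');T=c['T'];print(T.round(4),c['vfov'],c['cx'],c['cy'],c['k1'])
Rt=R.from_quat(st['eef_rot']).as_matrix();print('cam in tool',(Rt.T@(T[:3,3]-st['ee_pos'])).round(4),(Rt.T@T[:3,:3]).round(3))
E
```

```text
top [327 157   3   3   9] [328. 158.] [ 0.605 -0.056  0.105] [ 0.6047 -0.0555  0.108 ] [ 0.6057 -0.0556  0.104 ] ((604.483642578125, -55.42707443237305), (5.593088150024414, 5.462718486785889), 0.43628016114234924)
top [318 176   7  13  44] [321.  181.9] [ 0.538 -0.037  0.111] [ 0.5384 -0.037   0.108 ] [ 0.5391 -0.0371  0.104 ] ((537.924072265625, -36.960601806640625), (8.588074684143066, 34.689239501953125), 72.3655014038086)
top [ 63 187   5   1   5] [ 65. 187.] [0.512 0.636 0.14 ] [0.5169 0.6589 0.108 ] [0.5175 0.6617 0.104 ] ((516.7197875976562, 658.261474609375), (4.326179623603821e-05, 10.952205657958984), 0.6032480597496033)
scene [133  78  27   8  95] [147.   81.5] [-0.51  -1.294 -0.418] [ 0.0697 -0.8066  0.108 ] [ 0.0653 -0.8104  0.104 ] ((70.32350158691406, -814.4032592773438), (125.20806121826172, 25.31391143798828), 86.96875)
scene [307 202   7  10  30] [309.7 206.1] [ 0.541 -0.036  0.11 ] [ 0.5391 -0.036   0.108 ] [ 0.5367 -0.0366  0.104 ] ((540.2913818359375, -36.21588134765625), (9.011340141296387, 34.31757354736328), 71.60359954833984)
scene [298 224   3   3   8] [298.9 225.1] [ 0.607 -0.055  0.103] [ 0.6106 -0.0547  0.108 ] [ 0.6084 -0.0554  0.104 ] ((610.6472778320312, -54.28251647949219), (6.983325004577637, 5.965943336486816), 11.93280029296875)
[[-0.971  0.239 -0.   ]
 [ 0.239  0.971 -0.001]
 [-0.    -0.001 -1.   ]]
[[ 0.2386 -0.9303 -0.2786  0.0715]
 [ 0.9711  0.228   0.0704  0.6257]
 [-0.002  -0.2874  0.9578  0.3824]
 [ 0.      0.      0.      1.    ]] 63.207660466724015 322.26112031809924 202.77270806651597 -0.05525699881515877
cam in tool [ 0.0804 -0.0003 -0.1606] [[ 0.001  0.958  0.287]
 [ 1.    -0.001  0.   ]
 [ 0.001  0.287 -0.958]]
```

```bash
python3 -m crank '{"steps":[[[1,-1,0],[0,0,0]],[[1,-1,0],[0,0,0]],[[1,-1,0],[0,0,0]],[[1,-1,0],[0,0,0]],[[1,-1,0],[0,0,0]],[[1,-1,0],[0,0,0]],[[1,-1,0],[0,0,0]],[[1,-1,0],[0,0,0]],[[1,-1,0],[0,0,0]],[[1,-1,0],[0,0,0]]]}'
python3 -m crank '{"steps":[[[0.6,-1,0],[0,0,0]],[[0.6,-1,0],[0,0,0]],[[0.6,-1,0],[0,0,0]],[[0.6,-1,0],[0,0,0]],[[0.6,-1,0],[0,0,0]],[[0,-1,0],[0,0,0]],[[0,-1,0],[0,0,0]],[[0,-1,0],[0,0,0]],[[0,-1,0],[0,0,0]],[[0,-1,0],[0,0,0]]]}'
python3 -m crank '{"steps":[[[0,-1,0],[0,0,0]],[[0,-1,0],[0,0,0]],[[0,-1,0],[0,0,0]],[[0,-1,0],[0,0,0]],[[0,-0.8,0],[0,0,0]],[[0,-0.6,0],[0,0,0]],[[0,0,0],[0,0,0]],[[0,0,0],[0,0,0]],[[0,0,0],[0,0,0]]]}'
python3 - <<'E'
from h import *
c=grab('wrist');cv2.imwrite('pics/w1.png',c['pixels']);st=monitor.read_state();print(st['ee_pos'],st['eef_rot'],st['ft_force'],st['joint_positions'])
E
```

```text
time: 0.98
ee_pos: [0.4006, 0.3553, 0.2225]
eef_rot: [0.121, 0.993, 0.0, -0.0]
ft_force: [0.5, 0.4, -0.0]
width: 0.0872
grip_force: 0.0
time: 1.82
ee_pos: [0.4743, 0.1056, 0.2224]
eef_rot: [0.121, 0.993, 0.0, -0.0]
ft_force: [0.2, 0.8, 0.3]
width: 0.087
grip_force: 0.0
time: 2.57
ee_pos: [0.4746, -0.0272, 0.2225]
eef_rot: [0.12, 0.993, 0.0, -0.0]
ft_force: [0.0, 0.5, -0.3]
width: 0.0872
grip_force: 0.0
[ 0.47462092 -0.02699233  0.22247656] [ 1.19875591e-01  9.92788905e-01  1.33715020e-04 -1.18007729e-04] [0.59141027 0.42528835 0.45388908] [-0.53733014 -0.02302592  0.49653038  1.86394497  0.01107575  1.29809982
  1.28657119]
```

View pics/w1.png

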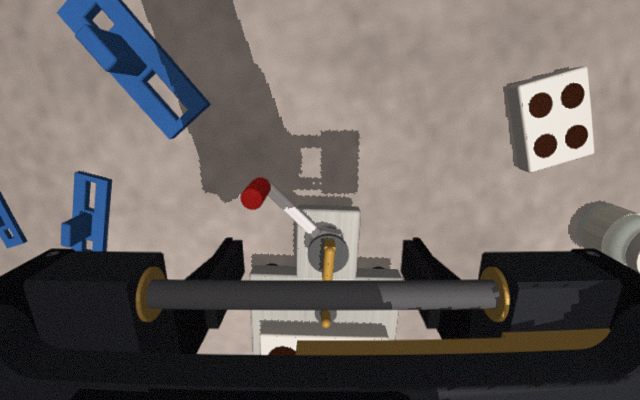

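The wrist view points image-up towards the robot. It shows the screw head at (328,255), with the gripper hiding the part beyond it, the pin near (325,318) and the knob at (256,193). I'll shift forward for a clean overhead measurement.

```bash
python3 -m crank '{"steps":[[[1,0,0],[0,0,0]],[[1,0,0],[0,0,0]],[[1,0,0],[0,0,0]],[[1,0,0],[0,0,0]],[[1,0,0],[0,0,0]],[[0.6,0,0],[0,0,0]],[[0,0,0],[0,0,0]],[[0,0,0],[0,0,0]],[[0,0,0],[0,0,0]]]}'
cat > stand.py <<'E'
from h import *
c=grab('wrist');st=monitor.read_state();print(st['ee_pos'].round(4),c['T'][:3,3].round(4))
hsv=cv2.cvtColor(c['pixels'],cv2.COLOR_BGR2HSV)
for nm,m in(('brass',cv2.inRange(hsv,(12,120,80),(32,255,255))),('red',cv2.inRange(hsv,(0,150,70),(7,255,255))|cv2.inRange(hsv,(174,150,70),(180,255,255)))):
    N,l,s,ce=cv2.connectedComponentsWithStats(m)
    for i in range(1,N):
        if 30<s[i,4]<4000:
            ys,xs=np.where(l==i);P=bydepth(c,np.c_[xs,ys])
            for k in(0.122,.111,.106):
                t=np.abs(P[:,2]-k)<.005
                if t.sum()>8:
                    q=onplane(c,np.c_[xs,ys][t],k-.001)
                    rc=cv2.minAreaRect((q[:,:2]*1000).astype(np.float32))
                    print(nm,ce[i].round(1),k,t.sum(),P[t].mean(0).round(4),q.mean(0).round(4),rc)
E
python3 stand.py; python3 -c "
from h import *
cv2.imwrite('pics/w2.png',load('wrist')['pixels'])"
```

```text
time: 3.37
ee_pos: [0.6141, -0.0275, 0.2222]
eef_rot: [0.12, 0.993, 0.0, -0.0]
ft_force: [0.1, -0.0, 0.2]
width: 0.0874
grip_force: 0.0
[ 0.6141 -0.0277  0.2226] [ 0.5362 -0.0086  0.3829]
brass [289.7 115.7] 0.111 444 [ 0.5374 -0.0369  0.1085] [ 0.5373 -0.0367  0.11  ] ((537.591064453125, -36.642417907714844), (9.030405044555664, 33.50442123413086), 74.48838806152344)
brass [289.7 115.7] 0.106 511 [ 0.5374 -0.0367  0.108 ] [ 0.5374 -0.037   0.105 ] ((537.6800537109375, -36.89588165283203), (10.166465759277344, 35.31422424316406), 71.9229965209961)
brass [289.3 195.6] 0.106 75 [ 0.6042 -0.0557  0.1031] [ 0.6038 -0.0554  0.105 ] ((603.4166870117188, -55.22951126098633), (8.008451461791992, 8.325528144836426), 74.81868743896484)
red [204.9  28.9] 0.122 563 [ 0.4563 -0.0842  0.1201] [ 0.4566 -0.0839  0.121 ] ((456.6829528808594, -84.08137512207031), (19.27664566040039, 18.284934997558594), 42.733306884765625)
red [204.9  28.9] 0.111 114 [ 0.4616 -0.0801  0.1111] [ 0.4613 -0.0803  0.11  ] ((460.1839599609375, -80.84242248535156), (8.74960708618164, 18.680822372436523), 43.82951354980469)
red [204.9  28.9] 0.106 109 [ 0.4618 -0.08    0.1062] [ 0.4615 -0.0803  0.105 ] ((460.76031494140625, -81.11509704589844), (9.123483657836914, 18.92809295654297), 37.53313064575195)
```

View pics/w2.png

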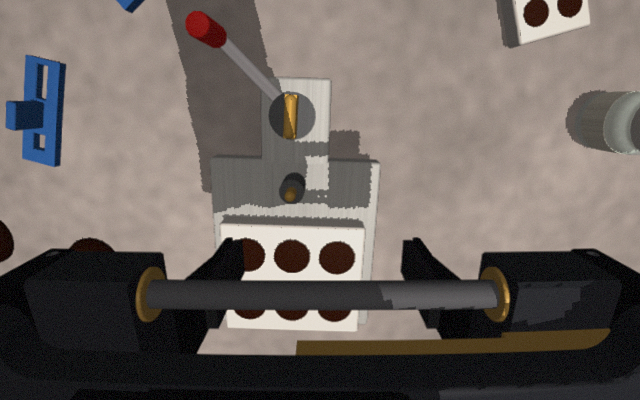

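The view shows the brass blade at (290,116), the pin at (289,190), the red knob at (205,29) and the target key at (42,110). Screw to pin measures 69.3 mm (70 expected) and the knob radius 94 mm (95 expected), both good. Next, the same kind of overhead view for the key.

```bash
python3 -m crank '{"steps":[[[-0.4,-1,0],[0,0,-0.3]],[[-0.4,-1,0],[0,0,-0.3]],[[-0.4,-1,0],[0,0,-0.3]],[[-0.4,-1,0],[0,0,-0.3]],[[-0.4,-1,0],[0,0,-0.3]],[[-0.4,-1,0],[0,0,-0.3]],[[-0.4,-1,0],[0,0,-0.3]],[[-0.4,-1,0],[0,0,-0.3]],[[-0.2,-1,0],[0,0,-0.3]],[[0,-1,0],[0,0,-0.3]]]}'
python3 -m crank '{"steps":[[[0,-1,0],[0,0,-0.1]],[[0,-0.7,0],[0,0,0]],[[0,0,0],[0,0,0]],[[0,0,0],[0,0,0]],[[0,0,0],[0,0,0]]]}'
cat > key.py <<'E'
from h import *
from scipy.spatial.transform import Rotation as R
c=grab('wrist');st=monitor.read_state();M=R.from_quat(st['eef_rot']).as_matrix()
print(st['ee_pos'].round(4),'tool y yaw',np.degrees(np.arctan2(M[1,1],M[0,1])).round(2),'z',M[:,2].round(4),st['ft_force'])
hsv=cv2.cvtColor(c['pixels'],cv2.COLOR_BGR2HSV)
m=cv2.inRange(hsv,(100,110,40),(120,255,255))
N,l,s,ce=cv2.connectedComponentsWithStats(m)
for i in range(1,N):
    if s[i,4]>1500:
        ys,xs=np.where(l==i);uv=np.c_[xs,ys];P=bydepth(c,uv)
        z0=np.percentile(P[:,2],90)
        print(ce[i],s[i],'zpct',np.percentile(P[:,2],[5,25,50,75,95]).round(4))
        for a,b,zz in((.007,.0125,.010),(.0475,.0535,.05)):
            t=(P[:,2]>a)&(P[:,2]<b)
            if t.sum()>50:
                q=onplane(c,uv[t],zz);print(zz,t.sum(),cv2.minAreaRect((q[:,:2]*1000).astype(np.float32)),P[t].mean(0).round(4))
E
python3 key.py;  python3 -c "
from h import *
cv2.imwrite('pics/w3.png',load('wrist')['pixels'])"
```

```text
time: 4.25
ee_pos: [0.5268, -0.2816, 0.2234]
eef_rot: [0.252, 0.968, 0.0, 0.0]
ft_force: [1.2, 0.0, 0.6]
width: 0.0872
grip_force: 0.0
time: 4.67
ee_pos: [0.5289, -0.3208, 0.2227]
eef_rot: [0.254, 0.967, 0.0, 0.0]
ft_force: [-0.1, -0.1, -0.3]
width: 0.087
grip_force: 0.0
[ 0.5294 -0.3201  0.2227] tool y yaw 60.65 z [ 4.e-04  8.e-04 -1.e+00] [ 0.26102656 -0.08725662 -0.17303072]
[285.99180568 126.52355868] [ 266   71   40  110 3417] zpct [0.007  0.0079 0.0085 0.0092 0.0483]
0.01 2803 ((459.4765319824219, -329.1678161621094), (41.62957000732422, 120.45507049560547), 60.967533111572266) [ 0.4587 -0.3286  0.0085]
0.05 281 ((461.1542663574219, -329.7926330566406), (11.80981159210205, 28.04450225830078), 61.90487289428711) [ 0.461  -0.3301  0.0485]
[182.01252348 153.43456481] [ 151  117   63   73 1597] zpct [0.003  0.0048 0.0056 0.0066 0.0327]
0.01 68 ((423.93084716796875, -451.2281494140625), (77.54682922363281, 25.187692642211914), 4.440616130828857) [ 0.4248 -0.4482  0.0089]
```

View pics/w3.png

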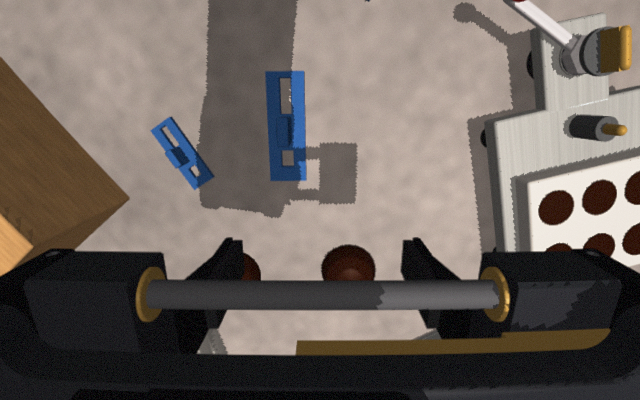

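The view shows the target key at (286,126). Its long slot (285,95) faces the robot and the rib is at (285,130). It measures 120 x 42 mm, and the rib lies where the plate centre says it should. The shell at (348,264) is clear of the fingers. Now the grasp.

```bash
python3 -m crank '{"steps":[[[-0.9,-0.1,0],[0,0,0.07]],[[-0.9,-0.1,0],[0,0,0]],[[-0.94,-0.19,0],[0,0,0]],[[0,0,-1],[0,0,0]],[[0,0,-1],[0,0,0]],[[0,0,-1],[0,0,0]],[[0,0,-1],[0,0,0]],[[0,0,-1],[0,0,0]],[[0,0,-1],[0,0,0]],[[0,0,0],[0,0,0]]]}' 50 30
python3 -m crank '{"steps":[[[0,0,-0.8],[0,0,0]],[[0,0,-0.8],[0,0,0]],[[0,0,-0.66],[0,0,0]],[[0,0,0],[0,0,0]],[[0,0,0],[0,0,0]],[[0,0,0],[0,0,0]]]}'
python3 key.py | head -1
```

```text
time: 5.55
ee_pos: [0.4591, -0.3276, 0.0685]
eef_rot: [0.25, 0.968, 0.001, -0.003]
ft_force: [-0.9, 1.1, 0.2]
width: 0.05
grip_force: 0.0
time: 6.05
ee_pos: [0.4621, -0.3307, 0.0179]
eef_rot: [0.25, 0.968, -0.0, 0.001]
ft_force: [0.5, -0.4, 0.8]
width: 0.0501
grip_force: 0.0
[ 0.4622 -0.3308  0.0179] tool y yaw 61.01 z [ 2.2e-03 -7.0e-04 -1.0e+00] [-0.05122766  0.42199295  0.09657833]
```

```bash
python3 -m crank '{"steps":[[[0,0,0],[0,0,0]],[[0,0,0],[0,0,0]],[[0,0,0],[0,0,0]],[[0,0,0],[0,0,0]],[[0,0,0],[0,0,0]],[[0,0,0],[0,0,0]],[[0,0,0],[0,0,0]],[[0,0,0],[0,0,0]]]}' 0 35
python3 -m crank '{"steps":[[[0,0,0.5],[0,0,0]],[[0,0,1],[0,0,0]],[[0,0,1],[0,0,0]],[[0,0,1],[0,0,0]],[[0,0,1],[0,0,0]],[[0,0,1],[0,0,0]],[[0,0,1],[0,0,0]],[[0,0,0.5],[0,0,0]],[[0,0,0],[0,0,0]],[[0,0,0],[0,0,0]]]}'
python3 key.py;  python3 -c "
from h import *
cv2.imwrite('pics/w4.png',load('wrist')['pixels'])"
```

```text
time: 6.77
ee_pos: [0.4612, -0.3303, 0.0161]
eef_rot: [0.25, 0.968, 0.0, -0.0]
ft_force: [0.4, 0.0, 0.0]
width: 0.0118
grip_force: 35.0
time: 7.6
ee_pos: [0.4611, -0.3302, 0.1908]
eef_rot: [0.25, 0.968, 0.0, 0.0]
ft_force: [0.1, 0.0, -3.8]
width: 0.0117
grip_force: 35.0
[ 0.4606 -0.3299  0.1898] tool y yaw 61.01 z [-1.4e-03  9.0e-04 -1.0e+00] [ 0.93234389  0.28356184 -4.2000731 ]
[404.26068003  18.66259808] [ 350    0  104   51 2294] zpct [0.0043 0.0118 0.0126 0.0132 0.0141]
0.01 869 ((361.55963134765625, -188.7015838623047), (94.27184295654297, 44.70195007324219), 61.9297981262207) [ 0.3577 -0.1845  0.0115]
[322.17560197 201.47026739] [ 282  140   82  141 7517] zpct [0.1818 0.1827 0.1832 0.1839 0.2226]
[212.23453909 204.6487748 ] [ 180  168   65   73 1714] zpct [0.0028 0.0047 0.0054 0.0062 0.0327]
```

View pics/w4.png

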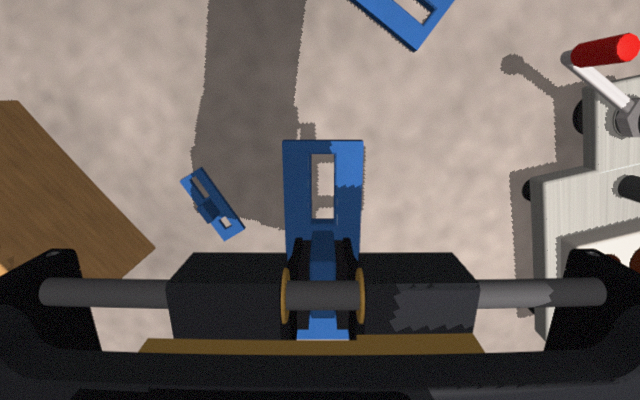

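The key is held straight. Its slot shows at about (323,186) and the plate end edge at y≈141. I'll measure the slot in the hand.

```bash
cat > slot.py <<'E'
from h import *
from scipy.spatial.transform import Rotation as R
import sys
c=grab('wrist') if len(sys.argv)<2 else load('wrist');st=monitor.read_state();M=R.from_quat(st['eef_rot']).as_matrix();p=st['ee_pos']
hsv=cv2.cvtColor(c['pixels'],cv2.COLOR_BGR2HSV)
m=cv2.inRange(hsv,(95,90,25),(125,255,255))
yy,xx=np.mgrid[0:400,0:640];uv=np.c_[xx.ravel(),yy.ravel()]
P=bydepth(c,uv).reshape(400,640,3); zt=p[2]-.0062
m[(np.abs(P[...,2]-zt)>.004)]=0
m=cv2.morphologyEx(m,cv2.MORPH_CLOSE,np.ones((3,3)))
cs,h=cv2.findContours(m,cv2.RETR_CCOMP,cv2.CHAIN_APPROX_NONE)
print('tcp',p.round(4),'tool y yaw',np.degrees(np.arctan2(M[1,1],M[0,1])).round(2),'f',st['ft_force'].round(2))
kx=-M[:,0];ky=M[:,1]   # key axes from the tool
for k,cc in zip(cs,h[0]):
    if cv2.contourArea(k)<300: continue
    q=onplane(c,k.reshape(-1,2),zt); rel=np.c_[(q-p)@kx,(q-p)@ky]*1000
    rc=cv2.minAreaRect(rel.astype(np.float32))
    print('hole' if cc[3]>=0 else 'outer',len(k),'x',np.percentile(rel[:,0],[2,98]).round(1),'y',np.percentile(rel[:,1],[3,97]).round(1),rc, 'ztop', None if cc[3]>=0 else np.median(P[m>0][:,2]))
    # side line angles
    if cc[3]<0:
        for sgn in(-1,1):
            e=rel[(np.sign(rel[:,1])==sgn)&(np.abs(rel[:,1])>17)&(rel[:,0]>-58)&(rel[:,0]<-25)]
            if len(e)>5: print('side',np.degrees(np.arctan(np.polyfit(e[:,0],e[:,1],1)[0])).round(2),e[:,1].mean().round(2))
E
python3 slot.py
```

```text
tcp [ 0.4604 -0.3298  0.1894] tool y yaw 61.01 f [-0.87 -0.48 -3.75]
outer 143 x [41.5 57.7] y [-16.2  15.3] ((49.26527404785156, -0.4829988479614258), (16.889541625976562, 31.626270294189453), 0.07998129725456238) ztop 0.18206480955256737
outer 427 x [-63.2   2.2] y [-21.3  20.2] ((-29.872119903564453, -0.5602550506591797), (66.68531799316406, 41.7092170715332), 0.04791782423853874) ztop 0.18206480955256737
side 0.03 -21.15
side -0.79 19.88
hole 182 x [-56.6 -18.9] y [-7.3  6.1] ((-37.723793029785156, -0.5206303596496582), (13.338662147521973, 37.817203521728516), 89.4393539428711) ztop None
```

```bash
python3 -m crank '{"steps":[[[0.4,0.9,0],[0,0,0.2]],[[0.4,1,0],[0,0,0.3]],[[0.4,1,0],[0,0,0.3]],[[0.4,1,0],[0,0,0.3]],[[0.4,1,0],[0,0,0.3]],[[0.4,1,0],[0,0,0.3]],[[0.4,1,0],[0,0,0.3]],[[0.4,1,0],[0,0,0.3]],[[0.4,1,0],[0,0,0.3]],[[0.4,1,0],[0,0,0.1]]]}'
python3 -m crank '{"steps":[[[0.4,0.9,0],[0,0,0]],[[0.12,0.5,0],[0,0,0]],[[0,0,0],[0,0,0]],[[0,0,0],[0,0,0]],[[0,0,0],[0,0,0]],[[0,0,0],[0,0,0]]]}'
python3 slot.py; python3 -c "
from h import *
c=load('wrist');cv2.imwrite('pics/w5.png',c['pixels'])"
```

```text
time: 8.53
ee_pos: [0.5606, -0.0816, 0.1892]
eef_rot: [0.134, 0.991, -0.0, -0.001]
ft_force: [0.2, -0.2, -3.1]
width: 0.0115
grip_force: 35.0
time: 9.03
ee_pos: [0.5736, -0.0497, 0.1908]
eef_rot: [0.136, 0.991, -0.0, -0.0]
ft_force: [0.8, -0.1, -3.0]
width: 0.012
grip_force: 35.0
tcp [ 0.5737 -0.0494  0.1909] tool y yaw 74.37 f [ 0.51 -0.32 -2.66]
outer 141 x [40.7 57.6] y [-16.1  15.2] ((48.78248977661133, -0.45813846588134766), (17.575868606567383, 31.528209686279297), 0.07793467491865158) ztop 0.18302889520346327
outer 426 x [-63.7   1.5] y [-21.2  20.1] ((-30.492420196533203, -0.5108680725097656), (66.46577453613281, 41.55803680419922), 0.07437442988157272) ztop 0.18302889520346327
side 0.01 -21.03
side -0.52 19.87
hole 184 x [-57.1 -19. ] y [-7.2  6.1] ((-38.02534866333008, -0.4961433410644531), (13.265936851501465, 38.27024841308594), 89.42861938476562) ztop None
```

View pics/w5.png

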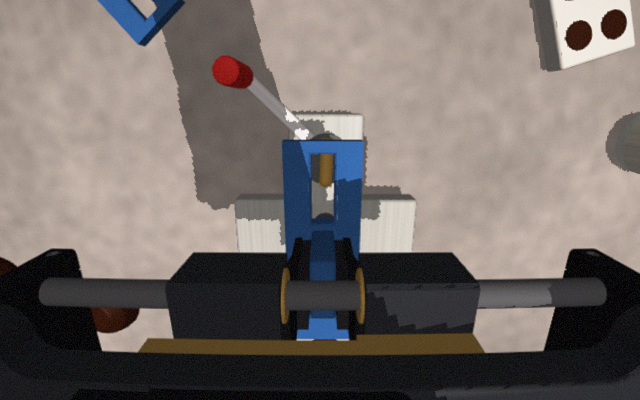

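Through the slot the brass blade shows at (326,170), so it is nearly aligned. The knob is at (231,72). I'll measure the blade's residual in this same picture.

```bash
cat > res.py <<'E'
from h import *
from scipy.spatial.transform import Rotation as R
c=load('wrist');st=monitor.read_state();M=R.from_quat(st['eef_rot']).as_matrix();p=st['ee_pos'];kx=-M[:,0];ky=M[:,1]
hsv=cv2.cvtColor(c['pixels'],cv2.COLOR_BGR2HSV)
m=cv2.inRange(hsv,(12,110,60),(34,255,255));m[:,:290]=0;m[:,360:]=0;m[235:]=0
ys,xs=np.where(m>0);uv=np.c_[xs,ys];P=bydepth(c,uv)
for zz,a,b in((.110,.107,.114),(.106,.09,.114)):
    t=(P[:,2]>a)&(P[:,2]<b);q=onplane(c,uv[t],zz);rel=np.c_[(q-p)@kx,(q-p)@ky]*1000
    print(zz,t.sum(),'x',np.percentile(rel[:,0],[1,50,99]).round(1),'y',np.percentile(rel[:,1],[2,50,98]).round(1),rel.mean(0).round(2),cv2.minAreaRect(rel.astype(np.float32)))
E
python3 res.py
```

```text
0.11 327 x [-45.2 -34.6 -22.2] y [-1.7  2.1  5.9] [-34.22   1.97] ((-33.75971603393555, 1.8406400680541992), (8.81684398651123, 23.22878074645996), 87.16743469238281)
0.106 400 x [-57.3 -33.8 -21.3] y [-2.5  1.7  6.7] [-33.69   1.78] ((-38.90055847167969, 2.1905391216278076), (9.757776260375977, 36.895263671875), 87.4415283203125)
```

```bash
python3 -m crank '{"steps":[[[0.02,0.12,0],[0,0,0.02]],[[0,0,-0.7],[0,0,0]],[[0,0,-0.7],[0,0,0]],[[0,0,-0.7],[0,0,0]],[[0,0,0],[0,0,0]],[[0,0,0],[0,0,0]],[[0,0,0],[0,0,0]],[[0,0,0],[0,0,0]]]}'
python3 slot.py;python3 res.py
```

```text
time: 9.75
ee_pos: [0.5754, -0.0451, 0.14]
eef_rot: [0.134, 0.991, 0.0, 0.001]
ft_force: [0.1, 0.7, -2.7]
width: 0.0118
grip_force: 35.0
tcp [ 0.5754 -0.045   0.1398] tool y yaw 74.59 f [-1.04  0.26 -2.7 ]
outer 142 x [41.1 58.1] y [-16.   15.5] ((49.22797775268555, -0.2370767593383789), (17.66118049621582, 31.625980377197266), 0.08016330003738403) ztop 0.1321498035857944
outer 426 x [-63.6   1.7] y [-21.   20.2] ((-30.282939910888672, -0.3504829406738281), (66.58680725097656, 41.50567626953125), 0.044145580381155014) ztop 0.1321498035857944
side 0.04 -20.84
side -0.59 20.0
hole 182 x [-57.  -19.3] y [-7.   6.2] ((-38.13780975341797, -0.36374616622924805), (13.103789329528809, 37.75188446044922), 89.43233489990234) ztop None
0.11 661 x [-52.5 -38.1 -23. ] y [-6.6 -2.4  1.7] [-38.07  -2.43] ((-37.72020721435547, -2.145181179046631), (8.8965482711792, 30.6579647064209), 89.53334045410156)
0.106 759 x [-51.9 -37.8 -21.2] y [-6.8 -2.4  2.4] [-37.25  -2.36] ((-36.81422424316406, -1.935159683227539), (9.581414222717285, 31.31871795654297), 89.53448486328125)
```

```bash
python3 -m crank '{"steps":[[[-0.06,-0.06,0],[0,0,0]],[[0,0,-0.2],[0,0,0]],[[0,0,-0.2],[0,0,0]],[[0,0,0],[0,0,0]],[[0,0,0],[0,0,0]],[[0,0,0],[0,0,0]]]}'
python3 slot.py;python3 res.py
```

```text
time: 10.3
ee_pos: [0.5731, -0.0464, 0.1285]
eef_rot: [0.134, 0.991, -0.0, -0.0]
ft_force: [-0.1, 0.2, -4.4]
width: 0.0113
grip_force: 35.0
tcp [ 0.5732 -0.0464  0.1286] tool y yaw 74.6 f [ 0.17 -0.51 -3.23]
outer 143 x [40.7 57.6] y [-15.8  15.5] ((48.768672943115234, -0.17069053649902344), (17.598915100097656, 31.53228759765625), 0.09415675699710846) ztop 0.12073113927732544
outer 425 x [-63.7   1.4] y [-21.   20.2] ((-30.52698516845703, -0.28601646423339844), (66.46778869628906, 41.477813720703125), 0.07048054784536362) ztop 0.12073113927732544
side 0.02 -20.76
side -1.19 19.9
hole 182 x [-57.1 -19.6] y [-7.   6.3] ((-38.354095458984375, -0.3012056350708008), (13.113110542297363, 37.69055938720703), 89.44007873535156) ztop None
0.11 782 x [-53.7 -37.9 -21.2] y [-4.5 -0.5  3.5] [-37.84  -0.47] ((-37.47042465209961, -0.44258737564086914), (9.051972389221191, 33.745582580566406), 87.66089630126953)
0.106 986 x [-53.7 -37.5 -19.9] y [-5.2 -0.5  4.2] [-37.24  -0.55] ((-36.832374572753906, -0.5887455940246582), (9.805769920349121, 35.29688262939453), 87.16746520996094)
```

```bash
python3 -m crank '{"steps":[[[0.02,-0.01,-0.1],[0,0,0]],[[0,0,-0.1],[0,0,0]],[[0,0,-0.1],[0,0,0]],[[0,0,0],[0,0,0]],[[0,0,0],[0,0,0]]]}'
python3 -m crank '{"steps":[[[0,0,-0.1],[0,0,0]],[[0,0,-0.1],[0,0,0]],[[0,0,0],[0,0,0]],[[0,0,0],[0,0,0]]]}'
python3 slot.py
```

```text
time: 10.77
ee_pos: [0.5735, -0.0467, 0.1208]
eef_rot: [0.134, 0.991, -0.0, -0.0]
ft_force: [0.4, -0.2, -3.5]
width: 0.012
grip_force: 35.0
time: 11.1
ee_pos: [0.5735, -0.0467, 0.1159]
eef_rot: [0.134, 0.991, -0.0, -0.0]
ft_force: [0.7, 0.5, -3.5]
width: 0.0117
grip_force: 35.0
tcp [ 0.5736 -0.0467  0.116 ] tool y yaw 74.59 f [ 0.77 -0.64 -3.5 ]
outer 143 x [40.7 57.6] y [-15.8  15.6] ((48.765892028808594, -0.14109420776367188), (17.57883071899414, 31.533008575439453), 0.08357463777065277) ztop 0.10811741355318281
outer 425 x [-63.7   1.4] y [-20.9  20.3] ((-30.523193359375, -0.2540931701660156), (66.47350311279297, 41.53680419921875), 0.07436251640319824) ztop 0.10811741355318281
side 0.11 -20.75
side -0.97 19.93
hole 184 x [-57.1 -19. ] y [-6.9  6.3] ((-38.059513092041016, -0.2993006706237793), (13.080825805664062, 38.27326202392578), 89.44588470458984) ztop None
```

It is past both tips with no added force, so I'll continue down.

```bash
python3 -m crank '{"steps":[[[0,0,-0.1],[0,0,0]],[[0,0,-0.1],[0,0,0]],[[0,0,-0.1],[0,0,0]],[[0,0,-0.1],[0,0,0]],[[0,0,0],[0,0,0]],[[0,0,0],[0,0,0]]]}'
python3 -m crank '{"steps":[[[0,0,-0.1],[0,0,0]],[[0,0,-0.06],[0,0,0]],[[0,0,0],[0,0,0]],[[0,0,0],[0,0,0]]]}'
```

```text
time: 11.65
ee_pos: [0.5735, -0.0466, 0.1058]
eef_rot: [0.134, 0.991, -0.0, -0.0]
ft_force: [-0.0, -0.5, -3.2]
width: 0.0118
grip_force: 35.0
time: 11.98
ee_pos: [0.5737, -0.0467, 0.1021]
eef_rot: [0.134, 0.991, 0.0, 0.0]
ft_force: [-0.9, -0.2, -3.5]
width: 0.0116
grip_force: 35.0
```

```bash
python3 -m crank '{"steps":[[[0,0,-0.04],[0,0,0]],[[0,0,0],[0,0,0]],[[0,0,0],[0,0,0]]]}'
python3 -m crank '{"steps":[[[0,0,-0.04],[0,0,0]],[[0,0,0],[0,0,0]],[[0,0,0],[0,0,0]]]}'
```

```text
time: 12.23
ee_pos: [0.5737, -0.0467, 0.102]
eef_rot: [0.134, 0.991, 0.0, 0.0]
ft_force: [-5.8, -0.1, 7.4]
width: 0.0116
grip_force: 35.0
time: 12.48
ee_pos: [0.5737, -0.0467, 0.102]
eef_rot: [0.134, 0.991, 0.001, 0.0]
ft_force: [-10.0, 0.6, 18.5]
width: 0.0116
grip_force: 35.0
```

The key bottoms at TCP z 0.102, which is the expected home height. I'll ease off, open and rise.

```bash
python3 -m crank '{"steps":[[[0,0,0.06],[0,0,0]],[[0,0,0],[0,0,0]]]}'
python3 -m crank '{"steps":[[[0,0,0],[0,0,0]],[[0,0,0],[0,0,0]],[[0,0,0],[0,0,0]],[[0,0,0],[0,0,0]],[[0,0,0],[0,0,0]]]}' 36
python3 -m crank '{"steps":[[[0,0,0.4],[0,0,0]],[[0,0,0.8],[0,0,0]],[[0,0,1],[0,0,0]],[[0,0,1],[0,0,0]],[[0,0,1],[0,0,0]],[[0.6,0,0.4],[0,0,0]],[[0.6,0,0],[0,0,0]],[[0,0,0],[0,0,0]],[[0,0,0],[0,0,0]],[[0,0,0],[0,0,0]]]}'
python3 stand.py; python3 - <<'E'
from h import *
c=load('wrist');cv2.imwrite('pics/w6.png',c['pixels'])
hsv=cv2.cvtColor(c['pixels'],cv2.COLOR_BGR2HSV);m=cv2.inRange(hsv,(100,110,40),(120,255,255))
ys,xs=np.where(m>0);uv=np.c_[xs,ys];P=bydepth(c,uv);t=(P[:,2]>.085)&(P[:,2]<.105)&(P[:,0]>.49)
q=onplane(c,uv[t],.096);print(t.sum(),cv2.minAreaRect((q[:,:2]*1000).astype(np.float32)),'z',np.percentile(P[t][:,2],[5,50,95]))
A=np.c_[P[t][:,:2],np.ones(t.sum())];print(np.linalg.lstsq(A,P[t][:,2],rcond=None)[0])
E
```

```text
time: 12.65
ee_pos: [0.5739, -0.0467, 0.102]
eef_rot: [0.134, 0.991, 0.0, 0.0]
ft_force: [-3.5, -0.9, 6.8]
width: 0.0117
grip_force: 35.0
time: 13.07
ee_pos: [0.5737, -0.0467, 0.1015]
eef_rot: [0.134, 0.991, 0.0, -0.0]
ft_force: [-0.1, 1.0, 0.4]
width: 0.0336
grip_force: 0.0
time: 13.9
ee_pos: [0.6031, -0.0469, 0.2165]
eef_rot: [0.134, 0.991, -0.0, -0.0]
ft_force: [-0.7, -0.9, -0.8]
width: 0.036
grip_force: 0.0
[ 0.603  -0.0469  0.2165] [ 0.5256 -0.0258  0.3771]
brass [313. 124.] 0.111 466 [ 0.5373 -0.0371  0.1085] [ 0.5373 -0.037   0.11  ] ((537.6697998046875, -37.150726318359375), (9.32439136505127, 33.969181060791016), 71.53693389892578)
brass [313. 124.] 0.106 532 [ 0.5373 -0.037   0.108 ] [ 0.5375 -0.0372  0.105 ] ((537.6815795898438, -37.234397888183594), (9.874951362609863, 35.422462463378906), 71.69589233398438)
brass [313.4 203.1] 0.106 76 [ 0.6044 -0.0558  0.1031] [ 0.6038 -0.0556  0.105 ] ((603.5701293945312, -55.48771286010742), (7.8974690437316895, 8.251424789428711), 74.405029296875)
red [225.6  38.1] 0.122 580 [ 0.4564 -0.0844  0.1201] [ 0.4566 -0.0842  0.121 ] ((456.5928039550781, -84.2743148803711), (18.635936737060547, 18.411272048950195), 43.26145553588867)
red [225.6  38.1] 0.111 94 [ 0.4617 -0.08    0.1107] [ 0.4616 -0.0802  0.11  ] ((460.7324523925781, -80.60171508789062), (7.651679039001465, 18.30608558654785), 39.90699768066406)
red [225.6  38.1] 0.106 98 [ 0.4618 -0.0801  0.1058] [ 0.4616 -0.0802  0.105 ] ((460.49932861328125, -80.50055694580078), (8.422992706298828, 18.682222366333008), 43.134132385253906)
4815 ((571.2584228515625, -46.586090087890625), (40.894020080566406, 119.93792724609375), 74.69607543945312) z [0.09313425 0.09432433 0.09549597]
[-0.00220616  0.00035217  0.09559122]
```

View pics/w6.png

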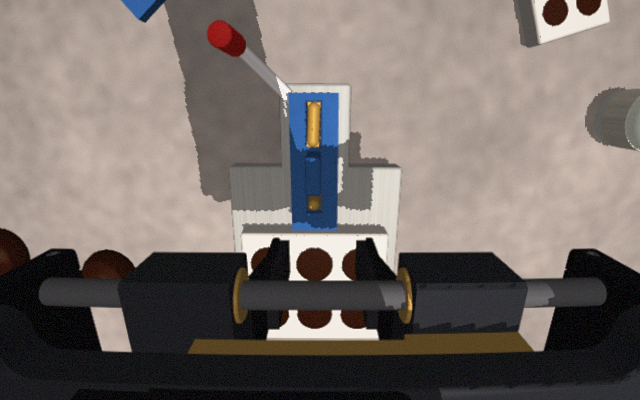

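The key is home: plate top at z 0.0943, level, blade through the long slot (313,124) and pin in the short slot (313,203). The knob is at (226,38), unmoved. Next I go to the knob and straddle it with the closing line along the tangent.

```bash
python3 -m crank '{"steps":[[[-0.59,-0.15,0],[0,0,0.91]],[[-0.59,-0.15,0],[0,0,0.91]],[[-0.59,-0.15,0],[0,0,0.91]],[[-0.59,-0.15,0],[0,0,0.91]],[[-0.59,-0.15,0],[0,0,0.91]],[[-0.59,-0.15,0],[0,0,0.91]],[[-0.59,-0.15,0],[0,0,0.92]],[[-0.59,-0.15,0],[0,0,0.92]],[[-0.57,-0.15,0],[0,0,0.92]],[[-0.57,-0.14,0],[0,0,0.92]]]}' 46 60
python3 -m crank '{"steps":[[[0,0,-0.6],[0,0,0]],[[0,0,-0.6],[0,0,0]],[[0,0,0],[0,0,0]],[[0,0,0],[0,0,0]],[[0,0,0],[0,0,0]],[[0,0,0],[0,0,0]]]}'
cat > nut.py <<'E'
from h import *
from scipy.spatial.transform import Rotation as R
st=monitor.read_state();M=R.from_quat(st['eef_rot']).as_matrix();p=st['ee_pos'];S=np.array([.5375,-.037])
v=p[:2]-S;print('tcp',p.round(4),'yaw y',np.degrees(np.arctan2(M[1,1],M[0,1])).round(1),'r',np.hypot(*v).round(4),'ang',(np.degrees(np.arctan2(v[1],v[0]))%360).round(1),'f',st['ft_force'].round(2),'ftan',(st['ft_force']@M[:,1]).round(2),'w',st['width'].round(4),'j',st['joint_positions'].round(2),'t',st['time'])
E
python3 nut.py
```

```text
time: 14.78
ee_pos: [0.4558, -0.0842, 0.2165]
eef_rot: [-0.263, 0.965, 0.0, -0.0]
ft_force: [-1.5, 0.3, 0.3]
width: 0.0455
grip_force: 0.0
time: 15.28
ee_pos: [0.4575, -0.0839, 0.1874]
eef_rot: [-0.261, 0.965, -0.0, 0.0]
ft_force: [0.3, -0.5, -0.2]
width: 0.0461
grip_force: 0.0Traceback (most recent call last):
  File "nut.py", line 4, in <module>
    v=p[:2]-S;print('tcp',p.round(4),'yaw y',np.degrees(np.arctan2(M[1,1],M[0,1])).round(1),'r',np.hypot(*v).round(4),'ang',(np.degrees(np.arctan2(v[1],v[0]))%360).round(1),'f',st['ft_force'].round(2),'ftan',(st['ft_force']@M[:,1]).round(2),'w',st['width'].round(4),'j',st['joint_positions'].round(2),'t',st['time'])
                                                                                                                                                                                                                                                     ^^^^^^^^^^^^^^^^^
AttributeError: 'float' object has no attribute 'round'
```

```bash
sed -i "s/st\['width'\].round(4)/round(float(st['width']),4)/" nut.py
python3 -m crank '{"steps":[[[0,0,-0.6],[0,0,0]],[[0,0,-0.8],[0,0,0]],[[0,0,-0.8],[0,0,0]],[[0,0,-0.8],[0,0,0]],[[0,0,-0.7],[0,0,0]],[[0,0,-0.2],[0,0,0]],[[0,0,0],[0,0,0]],[[0,0,0],[0,0,0]],[[0,0,0],[0,0,0]]]}'
python3 nut.py
python3 -m crank '{"steps":[[[0,0,0],[0,0,0]],[[0,0,0],[0,0,0]],[[0,0,0],[0,0,0]],[[0,0,0],[0,0,0]]]}' 28
python3 nut.py
python3 - <<'E'
import numpy as np
for th in range(212,140,-2):
    a,b=np.radians([th,th-2]);print(th,(np.array([np.cos(b)-np.cos(a),np.sin(b)-np.sin(a)])*94.5/25).round(3),end=' ; ')
E
```

```text
time: 16.03
ee_pos: [0.4581, -0.084, 0.0904]
eef_rot: [-0.261, 0.965, -0.0, 0.001]
ft_force: [0.1, -0.1, 0.3]
width: 0.0457
grip_force: 0.0
tcp [ 0.4581 -0.084   0.0904] yaw y 120.3 r 0.0923 ang 210.6 f [ 0.09 -0.12  0.33] ftan -0.15 w 0.0457 j [-0.4   0.1   0.51  2.05 -0.06  1.    2.24] t 16.0333
time: 16.37
ee_pos: [0.4573, -0.0839, 0.0894]
eef_rot: [-0.261, 0.965, 0.0, 0.0]
ft_force: [1.0, 0.1, -0.8]
width: 0.0305
grip_force: 0.0
tcp [ 0.4573 -0.0839  0.0894] yaw y 120.3 r 0.0929 ang 210.3 f [ 1.04  0.12 -0.83] ftan -0.42 w 0.0305 j [-0.4   0.1   0.51  2.05 -0.06  1.    2.24] t 16.3667
212 [-0.068  0.113] ; 210 [-0.064  0.115] ; 208 [-0.06   0.118] ; 206 [-0.056  0.12 ] ; 204 [-0.052  0.121] ; 202 [-0.047  0.123] ; 200 [-0.043  0.125] ; 198 [-0.039  0.126] ; 196 [-0.034  0.127] ; 194 [-0.03   0.129] ; 192 [-0.025  0.13 ] ; 190 [-0.021  0.13 ] ; 188 [-0.016  0.131] ; 186 [-0.011  0.131] ; 184 [-0.007  0.132] ; 182 [-0.002  0.132] ; 180 [0.002 0.132] ; 178 [0.007 0.132] ; 176 [0.011 0.131] ; 174 [0.016 0.131] ; 172 [0.021 0.13 ] ; 170 [0.025 0.13 ] ; 168 [0.03  0.129] ; 166 [0.034 0.127] ; 164 [0.039 0.126] ; 162 [0.043 0.125] ; 160 [0.047 0.123] ; 158 [0.052 0.121] ; 156 [0.056 0.12 ] ; 154 [0.06  0.118] ; 152 [0.064 0.115] ; 150 [0.068 0.113] ; 148 [0.072 0.111] ; 146 [0.076 0.108] ; 144 [0.079 0.105] ; 142 [0.083 0.103] ;
```

```bash

python3 -m crank '{"steps":[[[-0.1,0.1,0],[0,0,-0.4]],[[-0.06,0.12,0],[0,0,-0.4]],[[-0.06,0.12,0],[0,0,-0.4]],[[-0.05,0.12,0],[0,0,-0.4]],[[-0.05,0.12,0],[0,0,-0.4]],[[-0.045,0.125,0],[0,0,-0.4]],[[-0.04,0.125,0],[0,0,-0.4]],[[-0.035,0.13,0],[0,0,-0.4]],[[-0.03,0.13,0],[0,0,-0.4]],[[-0.03,0.13,0],[0,0,-0.4]]]}'
python3 nut.py
```

```text
time: 17.2
ee_pos: [0.4448, -0.0534, 0.0893]
eef_rot: [-0.089, 0.996, -0.0, 0.0]
ft_force: [-0.4, -0.6, -0.7]
width: 0.028
grip_force: 0.3
tcp [ 0.4448 -0.0534  0.0893] yaw y 100.2 r 0.0942 ang 190.0 f [-0.36 -0.61 -0.66] ftan -0.54 w 0.028 j [-0.46  0.06  0.5   2.09 -0.03  1.    1.8 ] t 17.2
```

```bash

python3 -m crank '{"steps":[[[-0.023,0.13,0],[0,0,-0.4]],[[-0.02,0.13,0],[0,0,-0.4]],[[-0.015,0.13,0],[0,0,-0.4]],[[-0.01,0.13,0],[0,0,-0.4]],[[-0.005,0.13,0],[0,0,-0.4]],[[0,0,0],[0,0,0]],[[0,0,0],[0,0,0]]]}'
python3 nut.py
python3 -m crank '{"steps":[[[0,0.13,0],[0,0,-0.4]],[[0.005,0.13,0],[0,0,-0.4]],[[0,0,0],[0,0,0]]]}'
python3 nut.py
```

```text
time: 17.78
ee_pos: [0.4428, -0.0371, 0.0891]
eef_rot: [-0.003, 1.0, 0.0, 0.0]
ft_force: [-0.2, 0.7, -0.0]
width: 0.0279
grip_force: 0.0
tcp [ 0.4428 -0.0371  0.0891] yaw y 90.4 r 0.0947 ang 180.1 f [-0.19  0.72 -0.  ] ftan 0.72 w 0.0279 j [-0.49  0.05  0.49  2.1  -0.03  1.    1.59] t 17.7833
time: 18.03
ee_pos: [0.443, -0.0305, 0.0891]
eef_rot: [0.032, 0.999, 0.0, 0.0]
ft_force: [0.7, -0.1, -0.2]
width: 0.0279
grip_force: 0.0
tcp [ 0.443  -0.0305  0.0891] yaw y 86.3 r 0.0947 ang 176.0 f [ 0.75 -0.13 -0.17] ftan -0.09 w 0.0279 j [-0.5   0.05  0.48  2.1  -0.03  1.    1.5 ] t 18.0333
```

```bash
cat > knob.py <<'E'
from h import *
S=np.array([.5375,-.037])
for n in('wrist','top','scene'):
    c=grab(n);hsv=cv2.cvtColor(c['pixels'],cv2.COLOR_BGR2HSV);m=cv2.inRange(hsv,(0,140,50),(7,255,255))|cv2.inRange(hsv,(174,140,50),(180,255,255))
    ys,xs=np.where(m>0);
    if not len(xs): continue
    P=bydepth(c,np.c_[xs,ys]);t=(P[:,2]>.07)&(P[:,2]<.13)&(abs(P[:,0]-.48)<.1)&(abs(P[:,1])<.15);Q=P[t]
    if len(Q): v=np.median(Q,0)[:2]-S;print(n,len(Q),np.median(Q,0).round(4),np.ptp(Q,axis=0).round(3),'ang',np.degrees(np.arctan2(v[1],v[0]))%360)
E
python3 knob.py
```

```text
wrist 1540 [ 0.4343 -0.0337  0.1061] [0.011 0.02  0.045] ang 178.15525755903133
scene 54 [ 0.4504 -0.0327  0.107 ] [0.016 0.014 0.047] ang 177.19037346493354
```

The knob is following: it is at about 178°, after 0.56 rad. I'll go on in small steps and watch the force.

```bash

python3 -m crank '{"steps":[[[0.005,0.07,0],[0,0,-0.2]],[[0.005,0.07,0],[0,0,-0.2]],[[0,0,0],[0,0,0]]]}' >/dev/null; python3 nut.py
python3 -m crank '{"steps":[[[0.005,0.07,0],[0,0,-0.2]],[[0.005,0.07,0],[0,0,-0.2]],[[0,0,0],[0,0,0]]]}' >/dev/null; python3 nut.py
python3 -m crank '{"steps":[[[0.01,0.07,0],[0,0,-0.2]],[[0.01,0.07,0],[0,0,-0.2]],[[0,0,0],[0,0,0]]]}' >/dev/null; python3 nut.py
```

```text
tcp [ 0.4432 -0.0269  0.0891] yaw y 84.2 r 0.0948 ang 173.9 f [-0.75 -0.44  0.94] ftan -0.51 w 0.0282 j [-0.5   0.05  0.48  2.1  -0.03  1.    1.46] t 18.4333
tcp [ 0.4435 -0.0233  0.0891] yaw y 82.2 r 0.095 ang 171.7 f [ 0.18  0.02 -0.29] ftan 0.04 w 0.0281 j [-0.51  0.05  0.48  2.1  -0.03  1.    1.42] t 18.6833
tcp [ 0.444  -0.0198  0.0891] yaw y 80.2 r 0.0951 ang 169.6 f [-0.    0.    0.12] ftan 0.0 w 0.0278 j [-0.52  0.05  0.47  2.1  -0.03  1.    1.37] t 18.9333
```

```bash

python3 -m crank '{"steps":[[[0.01,0.065,0],[0,0,-0.2]],[[0.015,0.065,0],[0,0,-0.2]],[[0,0,0],[0,0,0]]]}' >/dev/null; python3 nut.py
python3 -m crank '{"steps":[[[0.015,0.065,0],[0,0,-0.2]],[[0.02,0.065,0],[0,0,-0.2]],[[0,0,0],[0,0,0]]]}' >/dev/null; python3 nut.py
python3 -m crank '{"steps":[[[0.02,0.065,0],[0,0,-0.2]],[[0.02,0.065,0],[0,0,-0.2]],[[0,0,0],[0,0,0]]]}' >/dev/null; python3 nut.py
```

```text
tcp [ 0.4446 -0.0165  0.0891] yaw y 78.2 r 0.0952 ang 167.6 f [-0.67 -0.89  0.23] ftan -1.01 w 0.0282 j [-0.52  0.05  0.47  2.1  -0.03  1.    1.33] t 19.1833
tcp [ 0.4454 -0.0133  0.089 ] yaw y 76.2 r 0.0951 ang 165.6 f [-0.11  0.46  0.64] ftan 0.42 w 0.0281 j [-0.53  0.06  0.47  2.09 -0.03  1.    1.29] t 19.4333
tcp [ 0.4465 -0.01    0.089 ] yaw y 74.2 r 0.095 ang 163.5 f [-0.8  -0.93 -0.46] ftan -1.11 w 0.0282 j [-0.53  0.06  0.47  2.09 -0.03  1.    1.25] t 19.6833
```

```bash

python3 -m crank '{"steps":[[[0.02,0.065,0],[0,0,-0.2]],[[0.02,0.065,0],[0,0,-0.2]],[[0,0,0],[0,0,0]]]}' >/dev/null; python3 nut.py
python3 -m crank '{"steps":[[[0.022,0.062,0],[0,0,-0.2]],[[0.022,0.062,0],[0,0,-0.2]],[[0,0,0],[0,0,0]]]}' >/dev/null; python3 nut.py
python3 knob.py
```

```text
tcp [ 0.4475 -0.0068  0.0891] yaw y 72.2 r 0.0949 ang 161.4 f [0.32 1.25 0.02] ftan 1.29 w 0.0278 j [-0.54  0.06  0.47  2.09 -0.03  1.    1.21] t 19.9333
tcp [ 0.4486 -0.0037  0.0891] yaw y 70.2 r 0.0949 ang 159.5 f [ 0.38 -1.15  0.09] ftan -0.95 w 0.0281 j [-0.54  0.06  0.46  2.09 -0.03  1.    1.17] t 20.1833
wrist 1536 [ 0.4393 -0.0046  0.106 ] [0.011 0.02  0.046] ang 161.7420291036734
scene 49 [ 0.4549 -0.0087  0.1023] [0.011 0.017 0.046] ang 161.07207069550083
```

```bash

python3 -m crank '{"steps":[[[0.024,0.061,0],[0,0,-0.2]],[[0.024,0.061,0],[0,0,-0.2]],[[0,0,0],[0,0,0]]]}' >/dev/null; python3 nut.py
python3 -m crank '{"steps":[[[0.026,0.06,0],[0,0,-0.2]],[[0.026,0.06,0],[0,0,-0.2]],[[0,0,0],[0,0,0]]]}' >/dev/null; python3 nut.py
```

```text
tcp [ 0.4499 -0.0007  0.0891] yaw y 68.2 r 0.0948 ang 157.5 f [ 0.35 -0.32 -0.18] ftan -0.17 w 0.0282 j [-0.54  0.07  0.46  2.08 -0.04  1.    1.13] t 20.5833
tcp [0.4512 0.0023 0.0891] yaw y 66.2 r 0.0949 ang 155.5 f [0.83 0.33 0.68] ftan 0.64 w 0.028 j [-0.55  0.07  0.46  2.08 -0.04  1.    1.09] t 20.8333
```

```bash

python3 -m crank '{"steps":[[[0.028,0.059,0],[0,0,-0.2]],[[0.028,0.059,0],[0,0,-0.2]],[[0,0,0],[0,0,0]]]}' >/dev/null; python3 nut.py
```

```text
tcp [0.4525 0.0051 0.0891] yaw y 64.2 r 0.0948 ang 153.6 f [-0.34 -2.01  0.11] ftan -1.96 w 0.0283 j [-0.55  0.07  0.46  2.08 -0.04  1.    1.05] t 21.0833
```

```bash

python3 -m crank '{"steps":[[[0.03,0.058,0],[0,0,-0.2]],[[0.03,0.058,0],[0,0,-0.2]],[[0,0,0],[0,0,0]]]}' >/dev/null; python3 nut.py
python3 -m crank '{"steps":[[[0,0,0],[0,0,0]]]}' >/dev/null; python3 nut.py
```

```text
tcp [0.454 0.008 0.089] yaw y 62.2 r 0.0949 ang 151.7 f [-0.43 -1.44 -0.14] ftan -1.47 w 0.0278 j [-0.56  0.08  0.46  2.07 -0.04  1.    1.01] t 21.3333
tcp [0.4539 0.0079 0.089 ] yaw y 62.3 r 0.0949 ang 151.7 f [ 0.31 -1.08  0.5 ] ftan -0.81 w 0.0279 j [-0.56  0.08  0.46  2.07 -0.04  1.    1.01] t 21.4167
```

```bash

python3 -m crank '{"steps":[[[0.031,0.057,0],[0,0,-0.2]],[[0.031,0.057,0],[0,0,-0.2]],[[0,0,0],[0,0,0]]]}' >/dev/null; python3 nut.py
python3 knob.py
```

```text
tcp [0.4554 0.0105 0.089 ] yaw y 60.2 r 0.0949 ang 150.0 f [-0.75 -4.11  0.67] ftan -3.94 w 0.0281 j [-0.56  0.08  0.46  2.07 -0.04  1.    0.97] t 21.6667
wrist 1545 [0.4453 0.0107 0.1059] [0.014 0.019 0.047] ang 152.66617965774714
scene 38 [0.4605 0.0051 0.0938] [0.01  0.017 0.052] ang 151.35151219152002
```

The washer is met. Now 1 mm steps.

```bash

python3 -m crank '{"steps":[[[0.02,0.035,0],[0,0,-0.12]],[[0,0,0],[0,0,0]]]}' >/dev/null; python3 nut.py
python3 -m crank '{"steps":[[[0.02,0.035,0],[0,0,-0.12]],[[0,0,0],[0,0,0]]]}' >/dev/null; python3 nut.py
python3 -m crank '{"steps":[[[0.02,0.035,0],[0,0,-0.12]],[[0,0,0],[0,0,0]]]}' >/dev/null; python3 nut.py
python3 -m crank '{"steps":[[[0,0,0],[0,0,0]]]}' >/dev/null; python3 nut.py
```

```text
tcp [0.4558 0.0113 0.089 ] yaw y 59.6 r 0.0949 ang 149.4 f [-2.14 -4.68  0.25] ftan -5.12 w 0.0283 j [-0.56  0.08  0.46  2.07 -0.04  1.    0.96] t 21.9833
tcp [0.4563 0.012  0.089 ] yaw y 59.0 r 0.0949 ang 148.9 f [-1.71 -5.9   1.31] ftan -5.94 w 0.0279 j [-0.57  0.08  0.46  2.07 -0.04  1.    0.95] t 22.15
tcp [0.4567 0.0128 0.0889] yaw y 58.4 r 0.0949 ang 148.3 f [-1.74 -5.93  0.61] ftan -5.96 w 0.0282 j [-0.57  0.09  0.46  2.07 -0.04  1.    0.94] t 22.3167
tcp [0.4567 0.0128 0.0889] yaw y 58.5 r 0.0949 ang 148.4 f [-1.88 -5.88  1.11] ftan -6.0 w 0.0281 j [-0.57  0.08  0.46  2.07 -0.04  1.    0.94] t 22.4
```

```bash

for i in 1; do
python3 -m crank '{"steps":[[[0.02,0.034,0],[0,0,-0.12]],[[0,0,0],[0,0,0]]]}' >/dev/null; python3 nut.py
python3 -m crank '{"steps":[[[0.021,0.034,0],[0,0,-0.12]],[[0,0,0],[0,0,0]]]}' >/dev/null; python3 nut.py
python3 -m crank '{"steps":[[[0.021,0.034,0],[0,0,-0.12]],[[0,0,0],[0,0,0]]]}' >/dev/null; python3 nut.py
python3 -m crank '{"steps":[[[0,0,0],[0,0,0]]]}' >/dev/null; python3 nut.py; done
```

```text
tcp [0.4572 0.0135 0.0889] yaw y 57.8 r 0.0949 ang 147.8 f [-3.33 -5.33  1.51] ftan -6.29 w 0.0283 j [-0.57  0.09  0.46  2.07 -0.04  1.    0.92] t 22.5667
tcp [0.4577 0.0142 0.0889] yaw y 57.2 r 0.0949 ang 147.3 f [-3.05 -6.43  1.45] ftan -7.06 w 0.0283 j [-0.57  0.09  0.46  2.06 -0.05  1.    0.91] t 22.7333
tcp [0.4581 0.015  0.0889] yaw y 56.6 r 0.0949 ang 146.8 f [-2.21 -6.93  1.43] ftan -7.0 w 0.0282 j [-0.57  0.09  0.46  2.06 -0.05  1.    0.9 ] t 22.9
tcp [0.4581 0.0149 0.0889] yaw y 56.6 r 0.0949 ang 146.8 f [-3.12 -6.62  0.86] ftan -7.25 w 0.0281 j [-0.57  0.09  0.46  2.06 -0.05  1.    0.9 ] t 22.9833
```

```bash
python3 knob.py; python3 -m crank '{"steps":[[[0.021,0.034,0],[0,0,-0.12]],[[0,0,0],[0,0,0]]]}' >/dev/null; python3 nut.py
python3 -m crank '{"steps":[[[0.021,0.034,0],[0,0,-0.12]],[[0,0,0],[0,0,0]]]}' >/dev/null; python3 nut.py; python3 knob.py
```

```text
wrist 1526 [0.4477 0.0152 0.1058] [0.014 0.016 0.047] ang 149.85290791875477
scene 29 [0.4634 0.009  0.0885] [0.007 0.017 0.033] ang 148.14729839447588
tcp [0.4586 0.0157 0.0888] yaw y 56.0 r 0.0949 ang 146.3 f [-3.69 -8.2   1.32] ftan -8.86 w 0.028 j [-0.57  0.09  0.46  2.06 -0.05  1.    0.89] t 23.3
tcp [0.4591 0.0164 0.0888] yaw y 55.4 r 0.0949 ang 145.7 f [-3.42 -8.27  0.53] ftan -8.75 w 0.0281 j [-0.57  0.09  0.46  2.06 -0.05  1.    0.88] t 23.4667
wrist 1517 [0.4486 0.0167 0.1056] [0.016 0.016 0.046] ang 148.87395856797033
scene 26 [0.464  0.0092 0.0908] [0.005 0.014 0.047] ang 147.82970849483686
```

```bash

python3 -m crank '{"steps":[[[0.022,0.033,0],[0,0,-0.12]],[[0,0,0],[0,0,0]]]}' >/dev/null; python3 nut.py
python3 -m crank '{"steps":[[[0.022,0.033,0],[0,0,-0.12]],[[0,0,0],[0,0,0]]]}' >/dev/null; python3 nut.py
python3 -m crank '{"steps":[[[0.022,0.033,0],[0,0,-0.12]],[[0,0,0],[0,0,0]]]}' >/dev/null; python3 nut.py
python3 -m crank '{"steps":[[[0,0,0],[0,0,0]]]}' >/dev/null; python3 nut.py
```

```text
tcp [0.4595 0.0171 0.0888] yaw y 54.8 r 0.0949 ang 145.2 f [-5.21 -8.32  1.94] ftan -9.81 w 0.0282 j [-0.57  0.09  0.46  2.06 -0.05  1.    0.87] t 23.7833
tcp [0.46   0.0178 0.0887] yaw y 54.2 r 0.0949 ang 144.7 f [-3.23 -9.22  2.11] ftan -9.38 w 0.0279 j [-0.58  0.09  0.46  2.06 -0.05  1.    0.85] t 23.95
tcp [0.4605 0.0185 0.0887] yaw y 53.6 r 0.0949 ang 144.2 f [-4.59 -9.46  1.47] ftan -10.34 w 0.028 j [-0.58  0.1   0.46  2.06 -0.05  1.    0.84] t 24.1167
tcp [0.4604 0.0185 0.0887] yaw y 53.6 r 0.095 ang 144.2 f [-4.48 -9.75  0.87] ftan -10.5 w 0.0282 j [-0.58  0.1   0.46  2.06 -0.05  1.    0.84] t 24.2
```

```bash

python3 -m crank '{"steps":[[[0.022,0.032,0],[0,0,-0.12]],[[0,0,0],[0,0,0]]]}' >/dev/null; python3 nut.py
python3 -m crank '{"steps":[[[0.022,0.032,0],[0,0,-0.12]],[[0,0,0],[0,0,0]]]}' >/dev/null; python3 nut.py
python3 -m crank '{"steps":[[[0,0,0],[0,0,0]],[[0,0,0],[0,0,0]]]}' >/dev/null; python3 nut.py
python3 -m crank '{"steps":[[[0,0,0],[0,0,0]],[[0,0,0],[0,0,0]]]}' >/dev/null; python3 nut.py
```

```text
tcp [0.4609 0.0192 0.0887] yaw y 53.0 r 0.095 ang 143.7 f [ -3.4  -10.01   2.6 ] ftan -10.05 w 0.0282 j [-0.58  0.1   0.46  2.06 -0.05  1.    0.83] t 24.3667
tcp [0.4614 0.0198 0.0886] yaw y 52.4 r 0.095 ang 143.2 f [ -5.06 -10.35   2.98] ftan -11.29 w 0.0278 j [-0.58  0.1   0.46  2.05 -0.05  1.    0.82] t 24.5333
tcp [0.4614 0.0198 0.0887] yaw y 52.4 r 0.095 ang 143.2 f [ -3.95 -10.98   2.72] ftan -11.12 w 0.0283 j [-0.58  0.1   0.46  2.05 -0.05  1.    0.82] t 24.7
tcp [0.4614 0.0199 0.0887] yaw y 52.4 r 0.095 ang 143.2 f [-4.08 -9.57  1.72] ftan -10.08 w 0.0279 j [-0.58  0.1   0.46  2.05 -0.05  1.    0.82] t 24.8667
```

```bash

python3 -m crank '{"steps":[[[0.023,0.031,0],[0,0,-0.12]],[[0,0,0],[0,0,0]],[[0,0,0],[0,0,0]]]}' >/dev/null; python3 nut.py
python3 -m crank '{"steps":[[[0.015,0.02,0],[0,0,-0.06]],[[0,0,0],[0,0,0]]]}' >/dev/null; python3 nut.py
python3 -m crank '{"steps":[[[0,0,0],[0,0,0]],[[0,0,0],[0,0,0]]]}' >/dev/null; python3 nut.py
python3 -m crank '{"steps":[[[0,0,0],[0,0,0]],[[0,0,0],[0,0,0]]]}' >/dev/null; python3 nut.py
```

```text
tcp [0.4619 0.0205 0.0886] yaw y 51.8 r 0.095 ang 142.7 f [ -4.97 -10.63   1.27] ftan -11.43 w 0.0281 j [-0.58  0.1   0.46  2.05 -0.05  1.    0.81] t 25.1167
tcp [0.4622 0.0209 0.0886] yaw y 51.5 r 0.095 ang 142.4 f [ -3.79 -10.77   2.01] ftan -10.8 w 0.0283 j [-0.58  0.1   0.46  2.05 -0.05  1.    0.8 ] t 25.2833
tcp [0.4622 0.0209 0.0886] yaw y 51.5 r 0.095 ang 142.4 f [ -5.33 -11.18   2.2 ] ftan -12.07 w 0.0286 j [-0.58  0.1   0.46  2.05 -0.05  1.    0.8 ] t 25.45
tcp [0.4622 0.0209 0.0886] yaw y 51.5 r 0.095 ang 142.4 f [ -4.96 -10.92   3.38] ftan -11.64 w 0.0285 j [-0.58  0.1   0.46  2.05 -0.05  1.    0.8 ] t 25.6167
```

The push has held at about 11.6 N. I'll release by opening, then rise clear and check.

```bash

python3 -m crank '{"steps":[[[0,0,0],[0,0,0]],[[0,0,0],[0,0,0]],[[0,0,0],[0,0,0]],[[0,0,0],[0,0,0]],[[0,0,0],[0,0,0]]]}' 46 ; python3 nut.py
python3 -m crank '{"steps":[[[0,0,0.4],[0,0,0]],[[0,0,0.8],[0,0,0]],[[0,0,1],[0,0,0]],[[0,0,1],[0,0,0]],[[0,0,1],[0,0,0]],[[0,0,0.8],[0,0,0]],[[0,0,0],[0,0,0]]]}'
python3 -m crank '{"steps":[[[0.8,-0.3,0],[0,0,0.5]],[[0.8,-0.3,0],[0,0,0.5]],[[0.8,-0.3,0],[0,0,0.5]],[[0.8,-0.3,0],[0,0,0.5]],[[0.8,-0.3,0],[0,0,0.5]],[[0.8,-0.3,0],[0,0,0.5]],[[0.8,-0.3,0],[0,0,0.5]],[[0,0,0],[0,0,0]],[[0,0,0],[0,0,0]],[[0,0,0],[0,0,0]]]}'
python3 stand.py; python3 - <<'E'
from h import *
c=load('wrist');cv2.imwrite('pics/w7.png',c['pixels'])
hsv=cv2.cvtColor(c['pixels'],cv2.COLOR_BGR2HSV);m=cv2.inRange(hsv,(100,110,40),(120,255,255))
ys,xs=np.where(m>0);uv=np.c_[xs,ys];P=bydepth(c,uv);t=(P[:,2]>.085)&(P[:,2]<.105)&(P[:,0]>.49)
q=onplane(c,uv[t],.096);print(t.sum(),cv2.minAreaRect((q[:,:2]*1000).astype(np.float32)),'z',np.percentile(P[t][:,2],[5,50,95]))
E
```

```text
time: 26.03
ee_pos: [0.4635, 0.0234, 0.0892]
eef_rot: [0.329, 0.944, 0.0, 0.0]
ft_force: [0.8, -0.1, -0.1]
width: 0.0449
grip_force: 0.5
tcp [0.4635 0.0234 0.0892] yaw y 51.6 r 0.0955 ang 140.8 f [ 0.76 -0.15 -0.11] ftan 0.35 w 0.0449 j [-0.58  0.1   0.46  2.05 -0.05  1.    0.8 ] t 26.0333
time: 26.62
ee_pos: [0.4653, 0.0238, 0.219]
eef_rot: [0.329, 0.944, 0.002, 0.003]
ft_force: [1.5, 0.3, 0.5]
width: 0.0461
grip_force: 0.0
time: 27.45
ee_pos: [0.6029, -0.0291, 0.214]
eef_rot: [0.182, 0.983, 0.0, -0.0]
ft_force: [0.2, 0.2, 1.2]
width: 0.0462
grip_force: 0.0
[ 0.6028 -0.0289  0.2142] [ 0.5278 -0.0008  0.3747]
brass [285.8 133.3] 0.111 463 [ 0.5374 -0.0368  0.1084] [ 0.5373 -0.0366  0.11  ] ((537.2378540039062, -36.53740692138672), (9.54243278503418, 34.070899963378906), 67.690185546875)
brass [285.8 133.3] 0.106 537 [ 0.537  -0.0364  0.1079] [ 0.5371 -0.0368  0.105 ] ((537.4031372070312, -37.20573425292969), (9.722864151000977, 34.85888671875), 67.69245910644531)
brass [295.6 211.2] 0.106 79 [ 0.6043 -0.0555  0.1029] [ 0.6037 -0.0551  0.105 ] ((603.5718383789062, -55.02357864379883), (8.159472465515137, 8.465006828308105), 24.72534942626953)
red [301.6  12.9] 0.122 403 [0.4589 0.0085 0.12  ] [0.4592 0.0085 0.121 ] ((459.8284606933594, 8.19294548034668), (18.253721237182617, 11.031277656555176), 68.83544921875)
red [301.6  12.9] 0.111 87 [0.4635 0.0082 0.1112] [0.4632 0.0082 0.11  ] ((461.3019714355469, 7.414863586425781), (18.378536224365234, 9.150843620300293), 70.9687271118164)
red [301.6  12.9] 0.106 85 [0.4637 0.0081 0.1062] [0.4634 0.0082 0.105 ] ((462.7372131347656, 8.20580768585205), (17.05427360534668, 7.081133842468262), 80.70366668701172)
4686 ((571.1129760742188, -47.50476837158203), (41.604713439941406, 120.88026428222656), 72.51897430419922) z [0.09307766 0.09432374 0.09553045]
```

View pics/w7.png

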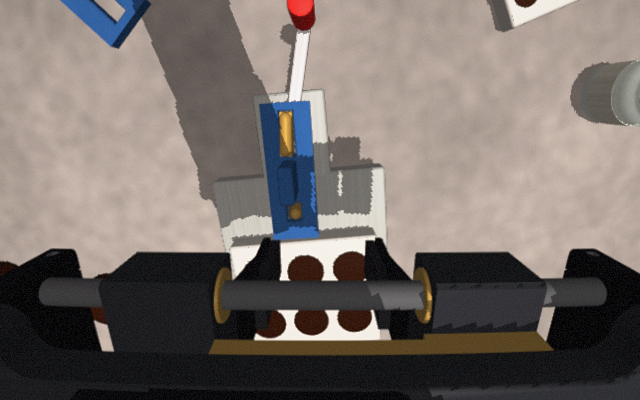

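The key is home and level: slot within 1 mm of the screw, eye about 3 mm off the pin. The blade has turned about 0.12 rad, within the limit. The knob at (301,13) lies at stand y of about +22 mm, and nothing is touched.

```bash
python3 -c "
from h import *
print(ticket.close_job())"
```

```text
the job is handed in; nothing more can be done
None
```

The job is handed in, with no verdict returned: the key is home and released, the jam nut was pushed tight at about 11.6 N at the knob, and the screw is about 0.12 rad from its setting (limit 0.25).

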